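# Open the spring-return air drain with its bayonet key and hold it open

### The job

Open the compressed-air drain and keep it open: turn the brass hex collar on the blue valve block clockwise (seen from above) until it stops, with its two slots in line with the white marks on the block, then take the orange-winged key from its grey stand, push it down into the keyhole until its black flange sits flat on the collar, and twist it clockwise about a quarter turn, against the spring, until it stops. The valve springs back if you let go, so finish still gripping the key, pressed fully home and fully turned. Do not shove the other things on the bench about.

Things in the scene. Friction and masses are not known exactly. Their poses are not given: they have to be found in the camera images.
- valve: blue valve block 96x96 mm on a 116x116 mm foot plate, fixed to the bench (place and yaw vary); flat top 58 mm above the bench. Origin: centre of its underside, z up. Gauge on its -x face, pipe stubs to 70 mm from the centre on its +y and -y sides. Two white marks on its top lie on its +x and -x axis, in line with the two slots of the keyhole in the 8 mm top plate under the collar.
- valve_port (a point): point on the vertical keyhole axis level with the collar's top, 78.5 mm above the bench; axes as the block's, does not turn with the collar. Keyhole, alike in top plate and collar: round bore 30 mm across with two opposite slots 12 mm wide reaching 22.5 mm from the axis. Under the plate the key's lugs have room to turn.
- collar_top (a point): centre of the top of the brass hex collar nut round the keyhole: 52 mm across flats, 20 mm high, from 58.5 to 78.5 mm above the bench. Turns with it: x axis along its slots, which point at the middles of two opposite flats, so flats face its x axis and every 60 degrees on.
- collar (a joint): turn of the captive collar, rad, -0.8 to -1.25 at the start, growing as it turns clockwise seen from above; at 0 it meets its stop with its slots in line with the block's x axis and marks. x of the collar is at block yaw minus this value. Stiff (about 0.12 N m), stays where left. Away from 0 it blocks the key's lugs.
- key: purge key, about 0.1 kg, 85 mm tall, same after half a turn. Origin: centre of its foot, z up. Shank 26 mm across up to 40 mm; two lugs at the foot along its x (40 mm tip to tip, 8 wide, 7 high); black flange 50 mm across at 40 to 45 mm; orange wing 44 mm along x (in line with the lugs), 14 mm thick along y, 45 to 85 mm up. Starts loose and upright in the stand, foot 5 mm above the bench, yaw varies.
- key_grip (a point): middle of the key's wing, on its axis, 66 mm above its foot; axes as the key's. Grip across the 14 mm thickness (y).
- stand: grey round stand fixed to the bench (place varies), 72 mm across at the foot, 56 mm at the rim, 45 mm high, bore 44 mm; the key hangs in it by its flange. Origin: centre of its underside.
- plunger (a joint): travel of the spring plunger in the keyhole, m, 0 at rest, growing downwards as the key's foot presses it. First touched when the flange is still 10.5 mm above the collar; resists with 4 N at first, 9 N when the flange sits flat on the collar (0.0105). From 0.006 on the lugs are below the plate and free to turn.
- rotor (a joint): turn of the spring-return valve rotor, rad, 0 at rest, growing clockwise seen from above. The lugs take it along after about 0.14 rad of play; its stop at 1.36 is reached when the key has turned about 1.5 rad (86 degrees) from in line with the slots. The spring resists with 0.03 N m at first, 0.12 N m at the stop, and turns it back when let go.
- green_frame: green spectacle frame lying flat, 48x144x14 mm, a bystander; origin at the centre of its underside
- the_pliers: red-handled pliers lying flat, 52x160x13 mm, a bystander; origin at the centre of its underside
- oil_pot: brown pot with a black lid, 47x47x58 mm, a bystander; origin at the centre of its underside
- sponge_block: brown abrasive sponge block, 65x95x26 mm, a bystander; origin at the centre of its underside
- white_bar: white bar of polishing compound, 30x60x30 mm, a bystander; origin at the centre of its underside
Mind the look-alikes: they are no part of the job. Leave any green look-alike of the key alone.

How it is judged:
On the way, in this order (a step that is already met when the one before it is completed fails the run):
1. the collar is turned to its stop, slots in line with the marks (value of joint collar above -0.08 rad), for 0.2 s.
2. the key is pushed in through the slots against the plunger, not yet turned (value of joint plunger above 0.006 m and value of joint rotor below 0.4 rad and horizontal distance between key and valve_port below 0.005 m), for 0.05 s.
At the end, for the whole second after the job is handed in: The collar is within 0.10 rad of its stop, the key stands upright (0.10 rad) within 5 mm of the keyhole axis, its flange within about 2.5 mm of flat on the collar (plunger down over 8 mm), the rotor turned over 1.18 rad and still, and the fingers still grip the key (over 2 N) (value of joint collar above -0.1 rad and value of joint plunger above 0.008 m and value of joint rotor above 1.18 rad and horizontal distance between key and valve_port below 0.005 m and angle between key's own z axis and vertical below 0.1 rad and contact force between the fingers and key above 2 N and linear speed of key below 0.03 m/s and velocity of joint rotor below 0.1 rad/s); the arm keeps its last pose, push and grip.
It fails at once if a bystander (green frame, pliers, pot, sponge block or white bar) is shoved more than 30 mm (distance of any of green_frame, the_pliers, oil_pot, sponge_block, white_bar from where it was at the start of the episode above 0.03 m).
It also fails if it takes over 58 s, if anything falls off the work surface, if the arm or the gripper's body presses on something with over 40 N, if the wrist force passes 120 N, or if a joint passes its speed limit or range.

### The arm

A 7-joint arm with a two-finger parallel gripper is mounted at the origin on the work surface; the furniture and walls round the work are solid. World frame = base frame: x ahead of the robot, y to its left, z up, the work surface at z = 0. Lengths are in m, angles in rad, forces in N, time in s.
With the tool pointing down it reaches from about 0.35 to 0.9 m from the base axis. Payload 7.2 kg.
Tool frame: the origin (TCP) lies at the very end of the fingers, on their centre line; the grasp point (between the pads) lies 19 mm behind it (bot.grasp_offset is the distance from the TCP to the grasp point, in m); z points along the fingers, y is the line along which they close (so a half turn about z gives the same grasp; the last joint's range is limited). The gripper opens to 88 mm and grips with 3 to 60 N. Pads are 20 mm wide; open, the fingers measure 115 mm over their backs; the gripper's body (75 mm by 178 mm) begins 61 mm behind the grasp point.
Start: joints at [-1.364, 0.411, -0.013, 1.596, 0.006, 1.134, -0.082], TCP at [0.17, 0.602, 0.223] pointing down, gripper open.
Joint ranges: [-2.95, 2.95], [-0.29, 1.99], [-1.47, 1.44], [0.14, 2.54], [-1.03, 4.17], [0.13, 1.85], [-2.86, 2.86]. Speed limits (rad/s): [2.39, 2.39, 3.01, 3.01, 3.14, 3.14, 3.14].

### API

Orientations are given as a unit quaternion [x, y, z, w].
In Python, from workcell import bot gives the robot as it stands.
- The arm moves only by the shell command python3 -m creep 'ROWS' [OPENING]. ROWS is text: rows parted by semicolons, each of 6 numbers parted by spaces: the shift along the tool's x, y, z in m, then the turn, a rotation vector about the tool's x, y, z in degrees. A call has 1 to 5 rows; each row shifts and turns the commanded pose from where the row before left it, along the tool's axes as they then stand; what a row does not reach is not made up. A row lasts 1/12 s, in which the tool goes at most 41.7 mm and 7.16 degrees, less where a joint would pass 70% of its speed; a pose out of reach is approached as far as the arm can. A call is refused whole if a number of a shift passes 0.0417 or a number of a turn 7.16, either way. A call with a gripper value outside its range is refused whole. OPENING is the opening, from 0 (shut) to 1 (fully open), set as the call begins (- or left out, the last holds). The fingers move at their own pace and stop on an object; the grip force is fixed at half the most. Time passes only in rows, so rows that do not move let the fingers close. It gives the time, the measured TCP pose, the force, the opening and the grip force at its end, in the units of the state.
- bot.get_obs(): the state, without advancing time (a new reading comes with each control period).
- bot.read_camera(name): name is "side" or "top"; returns (picture, depth): 384x512x3 uint8, blue, green, red; 384x512 float32, m along the optical axis (not along the pixel's ray), 0 where there is no reading.
- bot.camera_model(name): a dict with "mtx" (3x3 intrinsics, pixels), "view" (4x4, takes a point from world to camera coordinates). Camera axes: x right, y down, z forward; pixel columns grow to the right and rows downward; lengths in m; the calibration is good to about 2 mm. A picture is of the moment at which its call begins. camera_model takes no time and is no camera call.
- bot.sign_off(): hands the job in; it is judged then, once.
Trained networks look in the newest picture that a camera, given by its name, has taken for a name from the list of things; names that differ only in an ending like _2 or _b are one class to them, and where a whole thing is asked for, a point or a joint stands for the part that bears it (a point fixed in the world has none). Each returns a list of dicts, best first, with "conf" (0 to 1); they miss things now and then, are a little off and sometimes report something else, mostly with a low value. They report only what shows in the picture. A call takes as long as a camera call. They do not tell look-alikes from the thing itself.
- bot.recognise(camera, thing): "point" ([x, y, z] in m, in the coordinates of the camera as it stood for that picture, good to about 4 mm: the middle of the surface that is visible of it).
- bot.silhouettes(camera, thing): "region" (384x512 bool, what is visible of it).
- bot.spot_point(camera, thing): "point" ([x, y, z] in m, in the coordinates of the camera as it stood for that picture, good to about 4 mm: a listed point, or the origin of a listed thing).
The state is a dict: "time": time; "joint_positions": joint angles; "dq": joint speeds; "effort": joint torques, N m; "ee_pos": TCP position; "ee_rot": TCP orientation; "force": force on the tool from outside, world axes, zero at the start; "moment": the same for the moment, N m; "width": finger opening in m; "finger_force": force on a finger pad.
Only numpy, scipy, OpenCV 4.12 (cv2) and the standard library are available. Lean on these libraries where they do the work, as an engineer would, in place of code of your own. Each camera call takes 0.05 s, during which the arm holds its last target. There are 200 camera calls.

## Working session

There is one attempt and no reset: what is moved stays moved. The work goes in short steps, Python scripts to look and compute and a shell command to move; the robot and the scene stay as the last step left them, time stands still between calls to the robot, and variables do not carry over. Pictures are saved under pics/ and viewed, at most 10 in all, crops included, and the job is handed in when it is done.

```bash
mkdir -p pics; ls
cat > h.py <<'E'
import numpy as np, cv2
from workcell import bot
def snap(c,name=None):
    im,d=bot.read_camera(c); m=bot.camera_model(c)
    np.savez(f'/tmp/{c}.npz',im=im,d=d,K=m['mtx'],V=m['view'])
    if name: cv2.imwrite(f'pics/{name}.png',im)
    return im,d,np.array(m['mtx']),np.array(m['view'])
def cloud(d,K,V):
    v,u=np.mgrid[:d.shape[0],:d.shape[1]]
    p=np.stack([(u-K[0,2])/K[0,0]*d,(v-K[1,2])/K[1,1]*d,d],-1)
    return (p-V[:3,3])@V[:3,:3]   # R^T(p-t)
def w(p,V): return (np.array(p)-V[:3,3])@V[:3,:3]
def pix(P,K,V):
    p=V[:3,:3]@np.array(P)+V[:3,3]; q=K@p; return q[:2]/q[2]
E
python3 - <<'E'
from h import *
ims=[]
for c in ('top','side'):
    im,d,K,V=snap(c); ims.append(im)
    print(c,K.round(1).tolist(),V.round(3).tolist())
    for t in ('valve','key','stand','green_frame','the_pliers','oil_pot','sponge_block','white_bar'):
        print(t,[(w(r['point'],V).round(3).tolist(),round(r['conf'],2)) for r in bot.spot_point(c,t)][:3])
    for t in ('valve_port','collar_top','key_grip'):
        print(t,[(w(r['point'],V).round(3).tolist(),pix(w(r['point'],V),K,V).round().tolist(),round(r['conf'],2)) for r in bot.spot_point(c,t)][:3])
    cv2.imwrite(f'pics/{c}0.png',cv2.resize(im,(800,600)))
o=bot.get_obs(); print({k:np.round(v,3).tolist() for k,v in o.items()})
E
```

```text
pics
top [[498.3, 0.0, 260.2], [0.0, 498.3, 195.8], [0.0, 0.0, 1.0]] [[-0.02, -1.0, -0.021, -0.058], [-0.995, 0.022, -0.095, 0.556], [0.096, 0.019, -0.995, 1.266], [0.0, 0.0, 0.0, 1.0]]
valve [([0.53, 0.069, -0.001], 0.89)]
key [([0.556, -0.203, 0.009], 0.78), ([0.462, -0.207, -0.001], 0.66), ([0.436, -0.13, 0.001], 0.52)]
stand [([0.558, -0.207, -0.003], 0.61), ([0.686, -0.134, -0.002], 0.55)]
green_frame [([0.689, 0.127, -0.003], 0.6)]
the_pliers [([0.684, -0.137, 0.0], 0.6)]
oil_pot [([0.672, 0.006, -0.0], 0.59)]
sponge_block [([0.568, -0.369, 0.002], 0.85), ([0.688, 0.126, -0.003], 0.26)]
white_bar [([0.671, 0.228, -0.001], 0.5)]
valve_port []
collar_top [([0.529, 0.069, 0.079], [204.0, 205.0], 0.82)]
key_grip [([0.458, -0.207, 0.066], [316.0, 232.0], 0.8), ([0.556, -0.209, 0.069], [315.0, 192.0], 0.77), ([0.438, -0.132, 0.063], [286.0, 240.0], 0.65)]
side [[366.1, 0.0, 261.7], [0.0, 366.1, 191.3], [0.0, 0.0, 1.0]] [[-0.992, -0.126, -0.001, 0.564], [-0.075, 0.6, -0.796, 0.152], [0.101, -0.79, -0.605, 1.041], [0.0, 0.0, 0.0, 1.0]]
valve [([0.532, 0.071, -0.001], 0.92)]
key [([0.43
[... 290 characters left out ...]
onge_block [([0.569, -0.369, 0.002], 0.75)]
white_bar []
valve_port [([0.533, 0.068, 0.08], [271.0, 224.0], 0.7)]
collar_top [([0.536, 0.07, 0.08], [270.0, 225.0], 0.79)]
key_grip [([0.44, -0.128, 0.065], [308.0, 188.0], 0.83), ([0.46, -0.212, 0.069], [302.0, 172.0], 0.71), ([0.556, -0.206, 0.075], [273.0, 169.0], 0.67)]
{'time': 1.2, 'joint_positions': [-1.364, 0.411, -0.013, 1.596, 0.006, 1.134, -0.082], 'dq': [-0.0, 0.0, -0.001, 0.001, 0.001, 0.001, 0.0], 'effort': [0.001, -58.777, 0.641, -29.138, -0.054, 0.011, 0.0], 'ee_pos': [0.17, 0.602, 0.223], 'ee_rot': [0.137, 0.991, 0.0, -0.0], 'force': [-0.394, 0.171, -0.257], 'moment': [0.034, 0.011, -0.006], 'finger_force': 0.0, 'width': 0.088}
```

Run:
```python
from h import *
z=np.load('/tmp/top.npz'); im=z['im']
cv2.imwrite('pics/c1.png',cv2.resize(im[150:270,150:350],(800,480),interpolation=cv2.INTER_CUBIC))
```

```text
(no output)
```

View pics/top0.png

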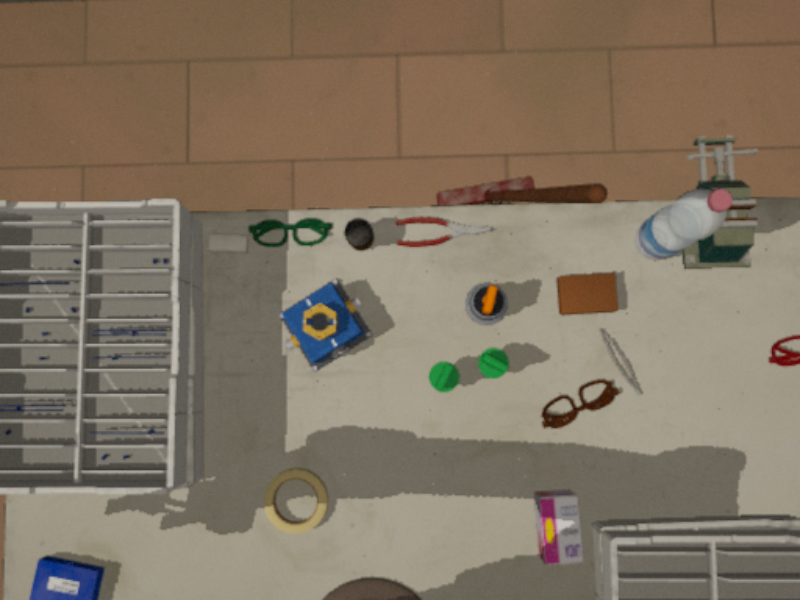

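View pics/c1.png

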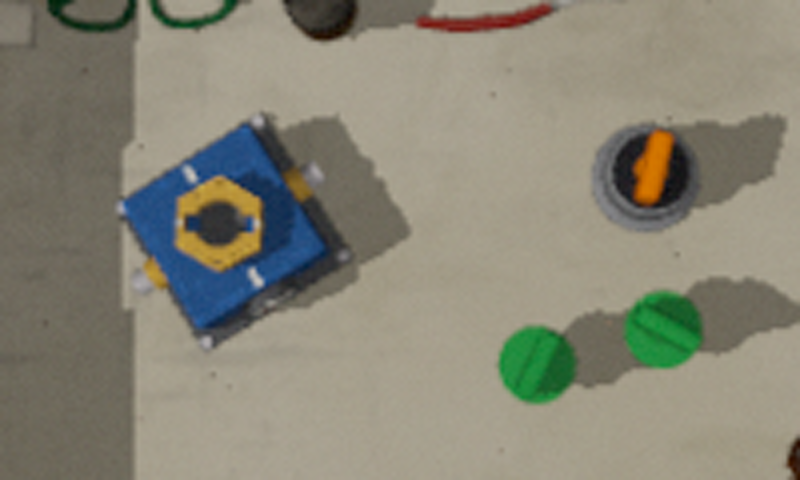

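The candidates for the key in the crop are the orange wing in the grey stand at (653,167), and green look-alikes at (538,365) and (663,328). I choose the orange one. The block's marks are at (190,173) and (255,278), and the collar slots at (185,222) and (255,224). Next I take precise poses and check obstacle heights.

Run:
```python
from h import *
def line(P):
    c=P.mean(0); _,_,vt=np.linalg.svd(P-c,full_matrices=False); return np.degrees(np.arctan2(vt[0,1],vt[0,0]))%180
for c in ('top','side'):
    z=np.load(f'/tmp/{c}.npz'); im,d,K,V=[z[k] for k in('im','d','K','V')]
    P=cloud(d,K,V); hsv=cv2.cvtColor(im,cv2.COLOR_BGR2HSV).astype(int); H,S,Vv=hsv[...,0],hsv[...,1],hsv[...,2]
    ok=d>0
    nearv=ok&(np.hypot(P[...,0]-.531,P[...,1]-.069)<.05)
    col=nearv&(H>15)&(H<35)&(S>120)&(P[...,2]>.072)
    Q=P[col]; print(c,'collar n',len(Q),'z',np.median(Q[:,2]).round(4),'mean',Q.mean(0).round(4),'minarearect',cv2.minAreaRect((Q[:,:2]*1000).astype(np.float32)), 'circ',cv2.minEnclosingCircle((Q[:,:2]*1000).astype(np.float32)))
    wh=nearv&(S<60)&(Vv>150)&(abs(P[...,2]-.058)<.008); Q=P[wh]
    n,lab=cv2.connectedComponents(wh.astype(np.uint8)); 
    print('marks',[(P[lab==i].mean(0).round(4).tolist(),int((lab==i).sum())) for i in range(1,n)])
    bl=nearv|(ok&(np.hypot(P[...,0]-.531,P[...,1]-.069)<.085)); bl=bl&(H>100)&(H<125)&(S>120)&(abs(P[...,2]-.058)<.004)
    Q=P[bl]; print('block',cv2.minAreaRect((Q[:,:2]*1000).astype(np.float32)),np.median(Q[:,2]))
    kw=ok&(np.hypot(P[...,0]-.556,P[...,1]+.205)<.05)&(H<20)&(S>150)
    Q=P[kw]; print('key n',len(Q),'z',np.percentile(Q[:,2],[5,50,95]).round(4))
    T=Q[Q[:,2]>np.percentile(Q[:,2],95)-.006]; print('wing top',T.mean(0).round(4),line(T[:,:2]),cv2.minAreaRect((T[:,:2]*1000).astype(np.float32)))
    st=ok&(np.hypot(P[...,0]-.556,P[...,1]+.205)<.05)&(abs(P[...,2]-.045)<.004)&(S<60); Q=P[st]
    print('stand rim',cv2.minEnclosingCircle((Q[:,:2]*1000).astype(np.float32)),Q.mean(0))
    # height map
    print('heights 5cm, rows x 0.25.., cols y .65..-.45')
    if c=='top':
        for x in np.arange(.05,.8,.075):
            print(round(x,3),[int(1000*(P[...,2][ok&(abs(P[...,0]-x)<.0375)&(abs(P[...,1]-y)<.0375)].max(initial=-.0))) for y in np.arange(.65,-.5,-.075)])
```

```text
top collar n 209 z 0.0775 mean [0.5288 0.0681 0.0776] minarearect ((529.585205078125, 68.2557601928711), (50.30915451049805, 54.91603469848633), 83.56192779541016) circ ((529.532470703125, 68.69681549072266), 28.538610458374023)
marks [([0.5617, 0.0893, 0.0576], 8), ([0.5315, 0.0965, 0.0635], 1), ([0.4958, 0.0489, 0.0576], 10)]
block ((528.8862915039062, 67.89360046386719), (94.41219329833984, 95.69279479980469), 31.134044647216797) 0.05725119914052106
key n 142 z [0.0481 0.0871 0.0924]
wing top [ 0.5588 -0.2032  0.0897] 164.64716997897418 ((557.6408081054688, -203.40765380859375), (13.178869247436523, 40.113975524902344), 74.84575653076172)
stand rim ((559.0128173828125, -203.87185668945312), 27.905309677124023) [ 0.55691532 -0.20297095  0.04596972]
heights 5cm, rows x 0.25.., cols y .65..-.45
0.05 [0, 3, 0, 9, 5, 6, 6, 8, 17, 19, 14, 7, 8, 10, 42, 0]
0.125 [0, 31, 36, 34, 7, 8, 9, 9, 19, 18, 11, 9, 67, 152, 153, 124]
0.2 [0, 9, 10, 9, 9, 8, 22, 26, 24, 9, 8, 8, 71, 150, 154, 139]
0.275 [0, 145, 152, 148, 153, 154, 21, 26, 23, 11, 10, 10, 67, 68, 10, 8]
0.35 [0, 124, 125, 122, 124, 
[... 476 characters left out ...]
531.0275268554688, 73.37507629394531), (53.66253662109375, 52.70901107788086), 9.93514347076416) circ ((529.4605712890625, 73.48705291748047), 28.984554290771484)
marks [([0.4979, 0.0503, 0.0591], 3), ([0.5641, 0.0922, 0.0593], 3)]
block ((530.0565795898438, 72.9709701538086), (93.90473175048828, 95.9797134399414), 31.181169509887695) 0.0577067506852913
key n 144 z [0.0555 0.0749 0.0894]
wing top [ 0.5598 -0.198   0.0876] 167.15321093308322 ((558.6405639648438, -200.7462921142578), (17.658344268798828, 40.1595344543457), 73.78811645507812)
stand rim ((558.306396484375, -198.28929138183594), 28.457530975341797) [ 0.56008561 -0.18521981  0.04523365]
heights 5cm, rows x 0.25.., cols y .65..-.45
```

View pics/side0.png

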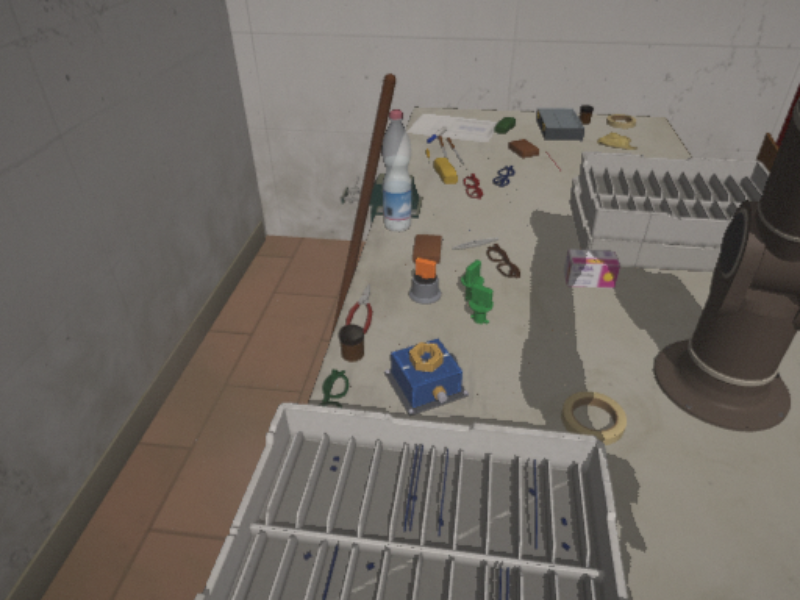

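```bash
python3 - <<'E'
from h import *
z=np.load('/tmp/top.npz'); im,d,K,V=[z[k] for k in('im','d','K','V')]
P=cloud(d,K,V)
m=(d>0)&(P[...,2]>.16)&(P[...,0]<.72)&(P[...,0]>.3)&(P[...,1]<.2)
Q=P[m]
for zz in (.16,.2,.25,.3,.35,.4): 
    q=Q[(Q[:,2]>zz)&(Q[:,2]<zz+.05)]; print(zz,len(q),q.min(0).round(3) if len(q) else '',q.max(0).round(3) if len(q) else '')
E
python3 -m creep '-0.0306 -0.0259 0 0 0 0; -0.0306 -0.0259 0 0 0 0; -0.0306 -0.0259 0 0 0 0; -0.0306 -0.0259 0 0 0 0; -0.0306 -0.0259 0 0 0 0' 1
```

```text
0.16 153 [ 0.625 -0.5    0.16 ] [ 0.714 -0.282  0.21 ]
0.2 527 [ 0.626 -0.518  0.2  ] [ 0.706 -0.283  0.25 ]
0.25 451 [ 0.635 -0.513  0.25 ] [ 0.692 -0.284  0.3  ]
0.3 183 [ 0.646 -0.503  0.3  ] [ 0.684 -0.285  0.349]
0.35 70 [ 0.64  -0.294  0.351] [ 0.669 -0.286  0.4  ]
0.4 176 [ 0.632 -0.309  0.4  ] [ 0.66  -0.287  0.441]
time: 1.62
ee_pos: [0.2825, 0.4338, 0.2228]
ee_rot: [0.137, 0.991, 0.0, 0.0]
force: [1.2, 0.3, 0.9]
width: 0.0877
finger_force: 0.0
```

```bash
python3 -m creep '-0.0306 -0.0259 0 0 0 0; -0.0306 -0.0259 0 0 0 0; -0.0306 -0.0259 0 0 0 0; -0.0306 -0.0259 0 0 0 0; -0.0306 -0.0259 0 0 0 0'
python3 -m creep '-0.0306 -0.0259 0 0 0 0; -0.0306 -0.0259 0 0 0 0; -0.0306 -0.0259 0 0 0 0; -0.0306 -0.0259 0 0 0 0; -0.0306 -0.0259 0 0 0 0'
python3 -m creep '-0.0306 -0.0259 0 0 0 -6.5; 0 0 0.02 0 0 -6.5;0 0 0 0 0 0'
python3 - <<'E'
from h import *
from scipy.spatial.transform import Rotation as R
o=bot.get_obs(); print(o['joint_positions'].round(3) if hasattr(o['joint_positions'],'round') else o['joint_positions'],np.round(o['ee_pos'],4)); print(R.from_quat(o['ee_rot']).as_matrix().round(3))
im,*_=snap('top'); cv2.imwrite('pics/a.png',cv2.resize(im[130:280,120:320],(800,600),interpolation=cv2.INTER_CUBIC))
E
```

```text
time: 2.03
ee_pos: [0.3947, 0.2675, 0.2231]
ee_rot: [0.137, 0.991, 0.0, 0.0]
force: [0.5, 0.5, -0.4]
width: 0.0878
finger_force: 0.0
time: 2.45
ee_pos: [0.5068, 0.1013, 0.2231]
ee_rot: [0.137, 0.991, 0.0, 0.0]
force: [0.9, 1.1, 0.2]
width: 0.0879
finger_force: 0.0
time: 2.7
ee_pos: [0.5265, 0.0696, 0.2004]
ee_rot: [0.027, 1.0, -0.001, -0.001]
force: [-1.4, -0.4, -0.8]
width: 0.0881
finger_force: 0.0
[-0.476  0.277  0.31   1.866 -0.097  1.017  1.391] [0.5265 0.0696 0.2004]
[[-0.999  0.054 -0.003]
 [ 0.054  0.999 -0.001]
 [ 0.003 -0.002 -1.   ]]
```

View pics/a.png

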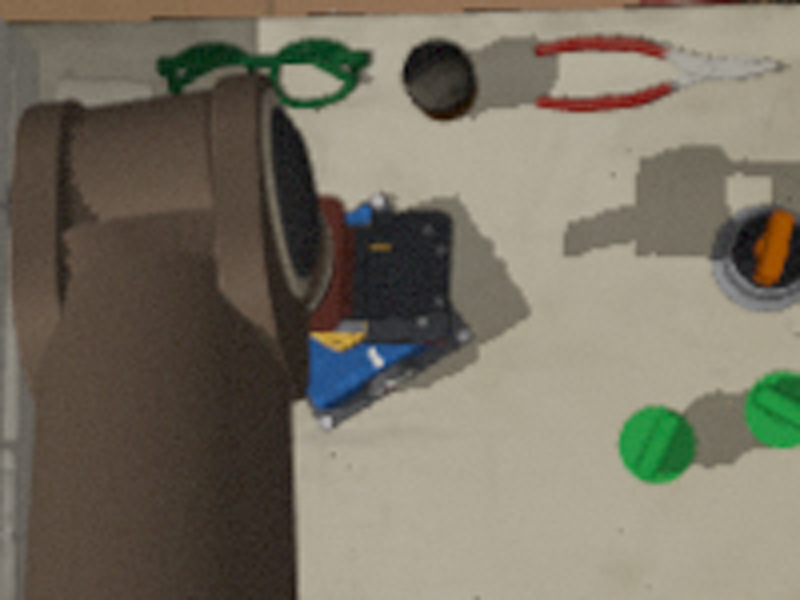

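```bash
python3 -m creep '-0.003 0.001 0.035 0 0 0; 0 0 0.035 0 0 0; 0 0 0.035 0 0 0; 0 0 0.02 0 0 0; 0 0 0 0 0 0'
python3 - <<'E'
from h import *
o=bot.get_obs(); print(np.round(o['ee_pos'],4))
im,d,K,V=snap('side'); print(pix([.5295,.0705,.0785],K,V),pix(o['ee_pos'],K,V)); cv2.imwrite('pics/b.png',cv2.resize(im[165:285,190:350],(800,600),interpolation=cv2.INTER_CUBIC))
E
```

```text
time: 3.17
ee_pos: [0.5268, 0.0745, 0.0744]
ee_rot: [0.028, 1.0, -0.001, -0.003]
force: [-0.4, 0.8, -0.1]
width: 0.0874
finger_force: 0.0
[0.5268 0.0745 0.0744]
[272.6936675  225.41644261] [273.50916924 227.61191319]
```

View pics/b.png

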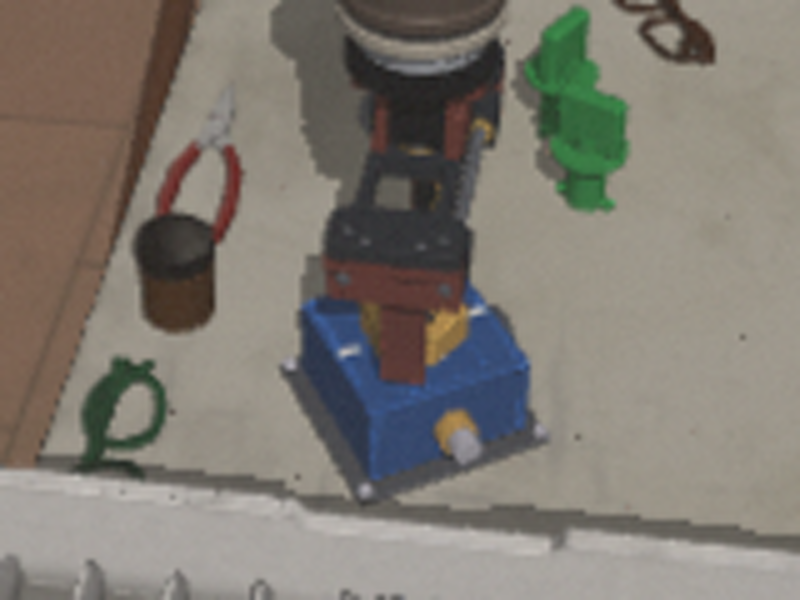

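```bash
python3 -m creep '0 0 0.0 0 0 0; 0 0 0 0 0 0'
```

```text
time: 3.38
ee_pos: [0.5313, 0.0738, 0.0797]
ee_rot: [0.028, 1.0, 0.001, 0.001]
force: [0.4, -0.4, 0.3]
width: 0.0877
finger_force: 0.0
```

```bash
for i in 1 2; do python3 -m creep '0 0 0.0 0 0 0; 0 0 0 0 0 0'|grep -E 'pos|rot'; done
python3 - <<'E'
from h import *
for i in range(4):
    bot.read_camera('top'); print(np.round(bot.get_obs()['ee_pos'],4))
E
```

```text
ee_pos: [0.531, 0.0733, 0.0792]
ee_rot: [0.028, 1.0, 0.001, 0.001]
ee_pos: [0.5304, 0.073, 0.0783]
ee_rot: [0.028, 1.0, 0.0, 0.0]
[0.5303 0.0729 0.0781]
[0.5301 0.0729 0.0779]
[0.5301 0.0729 0.0778]
[0.5301 0.0729 0.0777]
```

```bash
python3 -m creep '0 -0.0015 0.008 0 0 0; 0 0 0.0075 0 0 0; 0 0 0 0 0 0;0 0 0 0 0 0; 0 0 0 0 0 0'
python3 -m creep '0 0 0 0 0 0; 0 0 0 0 0 0; 0 0 0 0 0 0;0 0 0 0 0 0; 0 0 0 0 0 0' 0
python3 -m creep '0 0 0 0 0 0; 0 0 0 0 0 0; 0 0 0 0 0 0;0 0 0 0 0 0; 0 0 0 0 0 0' 0; python3 -c "
from h import *
o=bot.get_obs();print(o['moment'],o['ee_pos'])"
```

```text
time: 4.33
ee_pos: [0.5298, 0.0713, 0.0618]
ee_rot: [0.028, 1.0, -0.0, -0.0]
force: [-0.2, 0.5, 0.6]
width: 0.0879
finger_force: 0.0
time: 4.75
ee_pos: [0.5301, 0.0714, 0.0623]
ee_rot: [0.028, 1.0, 0.0, 0.0]
force: [-0.1, 0.2, 0.2]
width: 0.0577
finger_force: 0.0
time: 5.17
ee_pos: [0.53, 0.0693, 0.0622]
ee_rot: [0.028, 1.0, -0.001, -0.0]
force: [-0.8, -5.3, 1.0]
width: 0.0518
finger_force: 29.9
[-1.28704825  0.09312206  0.1144329 ] [0.52995113 0.06934275 0.06222839]
```

```bash
python3 -m creep '0 -0.002 0 0 0 5; 0 0 0 0 0 5; 0 0 0 0 0 5;0 0 0 0 0 5; 0 0 0 0 0 5'
python3 -m creep '0 0 0 0 0 5; 0 0 0 0 0 5; 0 0 0 0 0 5; 0 0 0 0 0 3; 0 0 0 0 0 0'
cat > st.py <<'E'
from h import *
from scipy.spatial.transform import Rotation as R
o=bot.get_obs(); M=R.from_quat(o['ee_rot']).as_matrix()
print('pos',np.round(o['ee_pos'],4),'toolx',M[:,0].round(3),'ty',M[:,1].round(3),'tz',M[:,2].round(4),'yaw_y',np.degrees(np.arctan2(M[1,1],M[0,1])).round(2),'F',np.round(o['force'],1),'M',np.round(o['moment'],2),'w',np.round(o['width'],4),'ff',np.round(o['finger_force'],1),'j7',np.round(o['joint_positions'][6],2),'t',o['time'])
E
python3 st.py
```

```text
time: 5.58
ee_pos: [0.5299, 0.0691, 0.0622]
ee_rot: [0.245, 0.969, -0.0, 0.0]
force: [0.6, -0.6, -0.6]
width: 0.0517
finger_force: 29.9
time: 6.0
ee_pos: [0.5298, 0.069, 0.0622]
ee_rot: [0.393, 0.919, -0.0, 0.0]
force: [-0.6, -2.8, 1.9]
width: 0.0517
finger_force: 29.9
pos [0.5298 0.069  0.0622] toolx [-0.691  0.723 -0.   ] ty [ 0.723  0.691 -0.001] tz [-1.e-04 -6.e-04 -1.e+00] yaw_y 43.7 F [-0.6 -2.8  1.9] M [-0.55  0.2  -0.18] w 0.0517 ff 29.9 j7 0.84 t 6.0
```

```bash
python3 -m creep '0 0 0 0 0 4; 0 0 0 0 0 4; 0 0 0 0 0 4; 0 0 0 0 0 0; 0 0 0 0 0 0'>/dev/null; python3 st.py
python3 -m creep '0 0 0 0 0 3; 0 0 0 0 0 0; 0 0 0 0 0 0; 0 0 0 0 0 0'>/dev/null; python3 st.py
```

```text
pos [0.5298 0.069  0.0622] toolx [-0.53   0.848 -0.   ] ty [ 0.848  0.53  -0.   ] tz [-1.e-04 -4.e-04 -1.e+00] yaw_y 32.0 F [-1.3 -2.1  2.2] M [-0.66  0.43 -0.19] w 0.0516 ff 29.9 j7 0.68 t 6.4167
pos [0.5297 0.069  0.0622] toolx [-0.486  0.874 -0.   ] ty [ 0.874  0.486 -0.001] tz [-3.e-04 -6.e-04 -1.e+00] yaw_y 29.05 F [-1.8 -4.   4.7] M [-1.08  0.51  1.25] w 0.0521 ff 30.5 j7 0.64 t 6.75
```

```bash
python3 -m creep '0 0 0 0 0 0; 0 0 0 0 0 0; 0 0 0 0 0 0; 0 0 0 0 0 0' 1
python3 -m creep '0 0 -0.02 0 0 0; 0 0 -0.03 0 0 -6.5; 0 0 -0.03 0 0 -6.5; 0 0 -0.03 0 0 -6.5; 0 0 -0.01 0 0 -6.5'
python3 -m creep '0 0 0 0 0 -6.5; 0 0 0 0 0 -6.5; 0 0 0 0 0 -7; 0 0 0 0 0 0; 0 0 0 0 0 0'; python3 st.py
```

```text
time: 7.08
ee_pos: [0.53, 0.0699, 0.0621]
ee_rot: [0.509, 0.861, 0.0, -0.0]
force: [0.1, 0.3, 0.2]
width: 0.0754
finger_force: 0.0
time: 7.5
ee_pos: [0.5318, 0.0696, 0.1862]
ee_rot: [0.3, 0.954, 0.002, 0.002]
force: [1.8, 0.6, 0.1]
width: 0.0876
finger_force: 0.0
time: 7.92
ee_pos: [0.5299, 0.0695, 0.1821]
ee_rot: [0.134, 0.991, 0.0, -0.0]
force: [-0.3, 0.9, -0.1]
width: 0.0876
finger_force: 0.0
pos [0.5299 0.0695 0.1821] toolx [-0.964  0.265  0.   ] ty [0.265 0.964 0.001] tz [ 0.e+00  5.e-04 -1.e+00] yaw_y 74.61 F [-0.3  0.9 -0.1] M [-0.02  0.01 -0.05] w 0.0876 ff 0.0 j7 1.24 t 7.9167
```

```bash
python3 -m creep '-0.0143 -0.0365 0 0 0 0; -0.0143 -0.0365 0 0 0 0; -0.0143 -0.0365 0 0 0 0; -0.0143 -0.0365 0 0 0 0; -0.0143 -0.0365 0 0 0 0'>/dev/null
python3 -m creep '-0.0143 -0.0365 0 0 0 0; -0.0143 -0.0365 0 0 0 0; 0 0 0.03 0 0 0; 0 0 0.02 0 0 0; 0 0 0 0 0 0'
python3 -m creep '0 0 0 0 0 0; 0 0 0 0 0 0; 0 0 0 0 0 0; 0 0 0 0 0 0'>/dev/null; python3 st.py
python3 - <<'E'
from h import *
im,d,K,V=snap('top'); P=cloud(d,K,V); a=im[160:250,140:260]
im2,d2,K2,V2=snap('side'); b=im2[120:210,220:340]
cv2.imwrite('pics/d.png',np.hstack([cv2.resize(x,(400,300),interpolation=cv2.INTER_CUBIC) for x in (a,b)]))
hsv=cv2.cvtColor(im,cv2.COLOR_BGR2HSV).astype(int)
m=(np.hypot(P[...,0]-.529,P[...,1]-.0686)<.035)&(P[...,2]>.072)&(hsv[...,1]>100)
Q=(P[m][:,:2]*1000).astype(np.float32); print(len(Q),cv2.minAreaRect(Q),cv2.minEnclosingCircle(Q))
bx=(P[...,2]>.05)&(P[...,2]<.062)&(np.hypot(P[...,0]-.529,P[...,1]-.0686)<.08)
print(cv2.minAreaRect((P[bx][:,:2]*1000).astype(np.float32)))
E
```

```text
time: 8.75
ee_pos: [0.5572, -0.2032, 0.1281]
ee_rot: [0.135, 0.991, 0.0, -0.003]
force: [-0.0, 0.1, 0.1]
width: 0.0875
finger_force: 0.0
pos [ 0.5606 -0.2031  0.1335] toolx [-0.965  0.261 -0.002] ty [0.261 0.965 0.   ] tz [ 2.1e-03 -3.0e-04 -1.0e+00] yaw_y 74.85 F [-0.1  0.4  0.4] M [ 0.    0.03 -0.01] w 0.088 ff 0.0 j7 1.82 t 9.0833
211 ((529.701171875, 68.34844970703125), (55.334251403808594, 51.62049865722656), 7.215095043182373) ((529.8812255859375, 68.31298065185547), 29.403274536132812)
((527.1439819335938, 66.38640594482422), (103.76902770996094, 95.6805419921875), 31.4195613861084)
```

View pics/d.png

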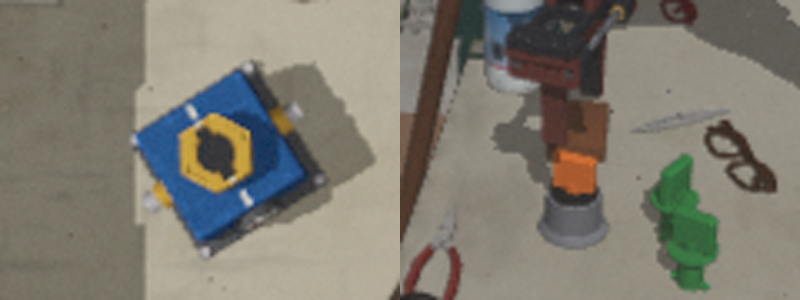

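```bash
python3 -m creep '0 0 0.02 0 0 0; 0 0 0.02 0 0 0; 0 0 0.02 0 0 0; 0 0 0 0 0 0; 0 0 0 0 0 0'>/dev/null
python3 -m creep '0 0 0 0 0 0; 0 0 0 0 0 0; 0 0 0 0 0 0; 0 0 0 0 0 0' >/dev/null; python3 st.py
```

```text
pos [ 0.5602 -0.2035  0.0731] toolx [-0.965  0.262 -0.002] ty [0.262 0.965 0.   ] tz [ 1.6e-03 -2.0e-04 -1.0e+00] yaw_y 74.84 F [0.4 0.  0.2] M [-0.   -0.06  0.02] w 0.0878 ff 0.0 j7 1.86 t 9.9333
```

```bash
python3 -m creep '0.0015 0 0.009 0 0 0; 0 0 0.009 0 0 0; 0 0 0 0 0 0; 0 0 0 0 0 0; 0 0 0 0 0 0'>/dev/null; python3 st.py
python3 -m creep '0 0 0 0 0 0; 0 0 0 0 0 0; 0 0 0 0 0 0; 0 0 0 0 0 0; 0 0 0 0 0 0' 0 >/dev/null; python3 st.py
python3 -m creep '0 0 0 0 0 0; 0 0 0 0 0 0; 0 0 0 0 0 0; 0 0 0 0 0 0; 0 0 0 0 0 0' 0 >/dev/null; python3 st.py
python3 -m creep '0 0 0 0 0 0; 0 0 0 0 0 0; 0 0 0 0 0 0; 0 0 0 0 0 0; 0 0 0 0 0 0' 0 >/dev/null; python3 st.py
```

```text
pos [ 0.5581 -0.2031  0.0538] toolx [-0.965  0.262  0.001] ty [ 0.262  0.965 -0.   ] tz [-6.e-04  0.e+00 -1.e+00] yaw_y 74.83 F [ 0.3 -0.7  0.2] M [0.01 0.01 0.02] w 0.0876 ff 0.0 j7 1.87 t 10.35
pos [ 0.5583 -0.203   0.0543] toolx [-0.965  0.262 -0.   ] ty [0.262 0.965 0.   ] tz [ 3.e-04  0.e+00 -1.e+00] yaw_y 74.84 F [-0.6  0.3  0.7] M [ 0.02 -0.01  0.05] w 0.0579 ff 0.0 j7 1.87 t 10.7667
pos [ 0.5582 -0.203   0.0542] toolx [-0.965  0.262 -0.   ] ty [0.262 0.965 0.   ] tz [ 1.e-04  0.e+00 -1.e+00] yaw_y 74.83 F [-0.2 -0.6 -0.5] M [ 0.04 -0.01  0.02] w 0.0245 ff 0.0 j7 1.87 t 11.1833
pos [ 0.5582 -0.203   0.0541] toolx [-0.965  0.262  0.   ] ty [0.262 0.965 0.   ] tz [-0.  0. -1.] yaw_y 74.84 F [-0.2  0.3 -0.9] M [-0.01  0.02  0.02] w 0.0136 ff 30.0 j7 1.87 t 11.6
```

```bash
python3 -m creep '0 0 -0.02 0 0 0; 0 0 -0.03 0 0 0; 0 0 -0.03 0 0 0; 0 0 -0.03 0 0 0; 0 0 -0.02 0 0 0'>/dev/null; python3 st.py
python3 -m creep '0.0141 0.0364 0 0 0 0; 0.0141 0.0364 0 0 0 0; 0.0141 0.0364 0 0 0 0; 0.0141 0.0364 0 0 0 0; 0.0141 0.0364 0 0 0 0'>/dev/null
python3 -m creep '0.0141 0.0364 0 0 0 0; 0.0141 0.0364 0 0 0 0; 0 0 0 0 0 -6; 0 0 0 0 0 -6; 0 0 0 0 0 -6'>/dev/null
python3 -m creep '0 0 0 0 0 -6; 0 0 0 0 0 -6; 0 0 0 0 0 -6; 0 0 0 0 0 -6;  0 0 0 0 0 -4.6'>/dev/null
python3 -m creep '0 0 0 0 0 0; 0 0 0 0 0 0; 0 0 0 0 0 0; 0 0 0 0 0 0; 0 0 0 0 0 0'>/dev/null; python3 st.py
python3 - <<'E'
from h import *
ims=[]
for c,(u,v) in (('top',(205,205)),('side',(272,200))):
    im,d,K,V=snap(c); ims.append(cv2.resize(im[v-60:v+60,u-60:u+60],(400,400),interpolation=cv2.INTER_CUBIC))
cv2.imwrite('pics/e.png',np.hstack(ims))
E
```

```text
pos [ 0.5588 -0.2035  0.1869] toolx [-0.965  0.262 -0.002] ty [0.262 0.965 0.   ] tz [ 2.2e-03 -6.0e-04 -1.0e+00] yaw_y 74.82 F [ 0.8  0.  -1.3] M [-0.   -0.05  0.04] w 0.0139 ff 30.0 j7 1.79 t 12.0167
pos [0.5296 0.0688 0.1841] toolx [-0.854 -0.521  0.   ] ty [-0.521  0.854 -0.   ] tz [-0. -0. -1.] yaw_y 121.37 F [ 0.6 -0.1 -1.2] M [0.07 0.03 0.01] w 0.014 ff 30.0 j7 2.0 t 13.6833
```

View pics/e.png

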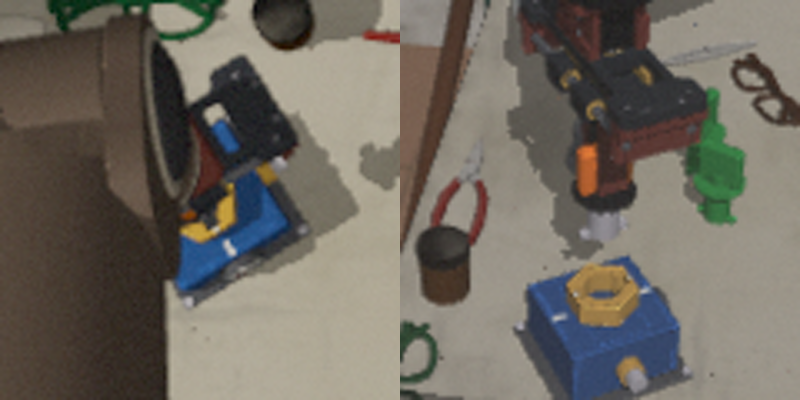

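```bash
python3 -m creep '0 0 0.02 0 0 0; 0 0 0.02 0 0 0; 0 0 0.01 0 0 0; 0 0 0 0 0 0; 0 0 0 0 0 0'>/dev/null
python3 -m creep '0 0 0 0 0 0; 0 0 0 0 0 0; 0 0 0 0 0 0; 0 0 0 0 0 0'>/dev/null; python3 st.py
python3 - <<'E'
from h import *
im,d,K,V=snap('side'); P=cloud(d,K,V); hsv=cv2.cvtColor(im,cv2.COLOR_BGR2HSV).astype(int)
v0,u0=150,220; m=np.zeros(d.shape,bool); m[150:280,220:330]=1
g=m&(abs(P[...,0]-.53)<.02)&(P[...,2]>.088)&(P[...,2]<.118)&(abs(P[...,1]-.08)<.03)&(hsv[...,1]<80)&(hsv[...,2]>90)
print('shank',g.sum()); 
for r in np.unique(np.where(g)[0]):
    c=np.where(g[r])[0]; print(r,c.min(),c.max(),P[r,c,2].mean().round(3),P[r,c,0].mean().round(4),end=' | ')
col=m&(hsv[...,0]>15)&(hsv[...,0]<35)&(hsv[...,1]>120)&(np.hypot(P[...,0]-.529,P[...,1]-.07)<.04); r,c=np.where(col); print('\ncollar cols',c.min(),c.max(), 'expected axis cols',pix([.529,.0686,.0785],K,V),pix([.529,.0686,.1],K,V))
cv2.imwrite('pics/f.png',cv2.resize(im[160:270,210:350],(800,600),interpolation=cv2.INTER_CUBIC))
E
```

```text
pos [0.53   0.0688 0.1348] toolx [-0.853 -0.522 -0.001] ty [-0.522  0.853 -0.   ] tz [ 1.1e-03  4.0e-04 -1.0e+00] yaw_y 121.43 F [ 0.8 -0.1 -0.8] M [0.01 0.02 0.  ] w 0.0139 ff 30.0 j7 2.02 t 14.5333
shank 76
218 276 276 0.111 0.5207 | 219 268 278 0.107 0.5285 | 220 268 278 0.104 0.5284 | 221 268 279 0.101 0.527 | 222 267 276 0.099 0.5321 | 223 265 276 0.095 0.5347 | 224 266 275 0.093 0.5345 | 225 266 275 0.09 0.5347 | 226 272 272 0.089 0.5301 | 
collar cols 261 285 expected axis cols [272.94879221 224.95987555] [273.08664354 219.00537914]
```

View pics/f.png

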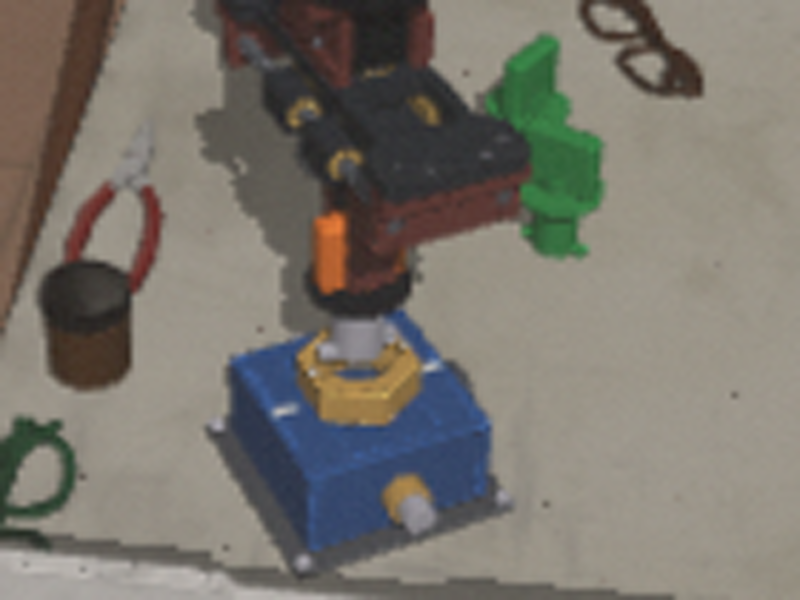

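```bash
python3 -m creep '0 0 0.004 0 0 0; 0 0 0.004 0 0 0; 0 0 0.004 0 0 0; 0 0 0.004 0 0 0; 0 0 0 0 0 0'>/dev/null; python3 st.py
python3 -m creep '0 0 0 0 0 0; 0 0 0 0 0 0; 0 0 0 0 0 0'>/dev/null; python3 st.py
```

```text
pos [0.5289 0.0686 0.1171] toolx [-0.853 -0.522  0.002] ty [-0.522  0.853  0.   ] tz [-1.6e-03 -4.0e-04 -1.0e+00] yaw_y 121.44 F [ 0.8  0.2 -0.7] M [0.08 0.03 0.03] w 0.0139 ff 30.0 j7 2.03 t 15.0
pos [0.5297 0.0688 0.1183] toolx [-0.853 -0.522 -0.   ] ty [-0.522  0.853 -0.   ] tz [ 2.e-04  1.e-04 -1.e+00] yaw_y 121.44 F [-0.4 -0.2 -1.3] M [0.02 0.02 0.01] w 0.0139 ff 30.0 j7 2.03 t 15.25
```

```bash
python3 -m creep '0 0 0.004 0 0 0; 0 0 0.004 0 0 0; 0 0 0.004 0 0 0; 0 0 0.004 0 0 0; 0 0 0 0 0 0'>/dev/null; python3 st.py
python3 -m creep '0 0 0.003 0 0 0; 0 0 0.003 0 0 0; 0 0 0 0 0 0; 0 0 0 0 0 0'>/dev/null; python3 st.py
```

```text
pos [0.529  0.0687 0.1011] toolx [-0.853 -0.522  0.001] ty [-0.522  0.853  0.   ] tz [-1.5e-03 -4.0e-04 -1.0e+00] yaw_y 121.44 F [-0.8  0.6 -0.2] M [ 0.07  0.02 -0.04] w 0.0136 ff 30.0 j7 2.04 t 15.6667
pos [0.5298 0.0688 0.0964] toolx [-0.853 -0.522 -0.   ] ty [-0.522  0.853 -0.   ] tz [ 3.e-04  1.e-04 -1.e+00] yaw_y 121.44 F [-1.4 -0.2  4.1] M [0.   0.24 0.01] w 0.0139 ff 30.0 j7 2.04 t 16.0
```

```bash
python3 -m creep '0 0 0.003 0 0 0; 0 0 0.003 0 0 0; 0 0 0.003 0 0 0; 0 0 0 0 0 0; 0 0 0 0 0 0'>/dev/null; python3 st.py
python3 -m creep '0 0 0.002 0 0 0; 0 0 0.002 0 0 0; 0 0 0 0 0 0; 0 0 0 0 0 0; 0 0 0 0 0 0'>/dev/null; python3 st.py
```

```text
pos [0.5299 0.0688 0.0876] toolx [-0.853 -0.521 -0.001] ty [-0.521  0.853 -0.   ] tz [ 7.e-04  4.e-04 -1.e+00] yaw_y 121.43 F [-1.3 -0.4  7.5] M [-0.03  0.48  0.03] w 0.0142 ff 30.0 j7 2.05 t 16.4167
pos [0.5309 0.0693 0.0863] toolx [-0.853 -0.521 -0.004] ty [-0.521  0.853  0.   ] tz [ 0.0032  0.0022 -1.    ] yaw_y 121.43 F [-9.3 -0.4 33.9] M [ 0.06  2.11 -0.04] w 0.014 ff 30.0 j7 2.05 t 16.8333
```

```bash
python3 -m creep '0 0 -0.0015 0 0 0; 0 0 0 0 0 0; 0 0 0 0 0 0'>/dev/null; python3 st.py
python3 -m creep '0 0 0 0 0 5; 0 0 0 0 0 5; 0 0 0 0 0 5; 0 0 0 0 0 5; 0 0 0 0 0 0'>/dev/null; python3 st.py
python3 -m creep '0 0 0 0 0 5; 0 0 0 0 0 5; 0 0 0 0 0 5; 0 0 0 0 0 5; 0 0 0 0 0 0'>/dev/null; python3 st.py
```

```text
pos [0.5309 0.0694 0.0865] toolx [-0.853 -0.522 -0.003] ty [-0.522  0.853 -0.   ] tz [ 0.0031  0.0016 -1.    ] yaw_y 121.44 F [-2.9  0.5 18.7] M [0.16 0.87 0.03] w 0.0139 ff 30.0 j7 2.05 t 17.0833
pos [0.5316 0.0693 0.0865] toolx [-0.981 -0.193 -0.005] ty [-0.193  0.981  0.   ] tz [ 0.0044  0.0013 -1.    ] yaw_y 101.14 F [-1.7 -0.2 16.5] M [ 0.08  0.27 -0.04] w 0.0141 ff 30.0 j7 1.75 t 17.5
pos [0.5318 0.0691 0.0865] toolx [-0.988  0.154 -0.004] ty [0.154 0.988 0.002] tz [ 0.0046  0.0011 -1.    ] yaw_y 81.15 F [-1.7  0.4 16.8] M [-0.12  0.25  0.03] w 0.014 ff 30.0 j7 1.45 t 17.9167
```

```bash
python3 -m creep '0 0 0 0 0 5; 0 0 0 0 0 5; 0 0 0 0 0 5; 0 0 0 0 0 5; 0 0 0 0 0 5'>/dev/null; python3 st.py
python3 -m creep '0 0 0 0 0 5; 0 0 0 0 0 5; 0 0 0 0 0 5; 0 0 0 0 0 3; 0 0 0 0 0 0'>/dev/null; python3 st.py
python3 -m creep '0 0 0 0 0 0; 0 0 0 0 0 0; 0 0 0 0 0 0; 0 0 0 0 0 0; 0 0 0 0 0 0'>/dev/null; python3 st.py
```

```text
pos [0.5316 0.0683 0.0865] toolx [-0.831  0.556 -0.003] ty [0.556 0.831 0.003] tz [ 4.1e-03  5.0e-04 -1.0e+00] yaw_y 56.21 F [-1.9 -2.2 18.4] M [-0.87  0.57  0.26] w 0.0139 ff 30.0 j7 1.09 t 18.3333
pos [0.5312 0.0678 0.0865] toolx [-0.619  0.785 -0.002] ty [0.785 0.619 0.002] tz [ 3.3e-03 -3.0e-04 -1.0e+00] yaw_y 38.24 F [-3.3 -2.3 21.8] M [-1.07  0.96  0.02] w 0.014 ff 30.0 j7 0.83 t 18.75
pos [0.5312 0.0678 0.0865] toolx [-0.621  0.784 -0.002] ty [0.784 0.621 0.003] tz [ 3.3e-03  2.0e-04 -1.0e+00] yaw_y 38.4 F [-3.3 -2.5 21.1] M [-1.12  0.86 -0.  ] w 0.0139 ff 30.0 j7 0.83 t 19.1667
```

```bash
python3 -m creep '0 0 0 0 0 3; 0 0 0 0 0 0; 0 0 0 0 0 0; 0 0 0 0 0 0'>/dev/null; python3 st.py
python3 -m creep '0 0 0 0 0 1.5; 0 0 0 0 0 0; 0 0 0 0 0 0; 0 0 0 0 0 0; 0 0 0 0 0 0'>/dev/null; python3 st.py
python3 - <<'E'
from h import *
for c in ('top','side'):
    im,d,K,V=snap(c)
    for t in ('key','key_grip','collar_top'): print(c,t,[(w(r['point'],V).round(3).tolist(),round(r['conf'],2)) for r in bot.spot_point(c,t)][:4])
cv2.imwrite('pics/g.png',cv2.resize(im[170:270,210:343],(800,600),interpolation=cv2.INTER_CUBIC))
E
```

```text
pos [0.5311 0.0678 0.0865] toolx [-0.579  0.815 -0.002] ty [0.815 0.579 0.003] tz [ 0.0031  0.     -1.    ] yaw_y 35.4 F [-3.6 -2.7 21.7] M [-1.17  0.96  0.02] w 0.014 ff 30.0 j7 0.79 t 19.5
pos [0.5311 0.0678 0.0865] toolx [-0.559  0.829 -0.002] ty [0.829 0.559 0.002] tz [ 3.1e-03 -1.0e-04 -1.0e+00] yaw_y 33.95 F [-3.1 -2.7 21.7] M [-1.11  1.03  0.38] w 0.0138 ff 30.0 j7 0.77 t 19.9167
top key [([0.438, -0.127, -0.001], 0.7), ([0.459, -0.206, -0.002], 0.55)]
top key_grip [([0.458, -0.205, 0.065], 0.88), ([0.437, -0.129, 0.064], 0.52)]
top collar_top []
side key [([0.53, 0.071, 0.038], 0.71), ([0.456, -0.204, 0.001], 0.51)]
side key_grip [([0.441, -0.127, 0.067], 0.64), ([0.458, -0.209, 0.07], 0.6), ([0.532, 0.066, 0.108], 0.59), ([0.532, 0.073, 0.001], 0.45)]
side collar_top [([0.535, 0.071, 0.081], 0.7)]
```

View pics/g.png

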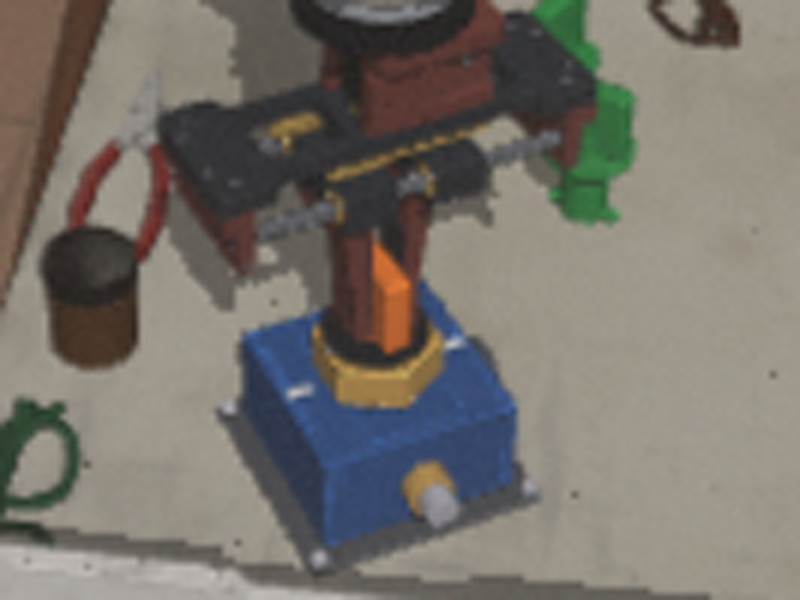

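The picture shows the black flange flat on the collar near (380,345), with the wing turned across the marks. The twisting moment rose to 0.38 N m, so the rotor is at its stop, and the grip is 30 N. I'm handing in.

```bash
python3 -m creep '0 0 0 0 0 0; 0 0 0 0 0 0; 0 0 0 0 0 0'>/dev/null; python3 st.py; python3 -c "
from workcell import bot
print(bot.sign_off())"
```

```text
pos [0.5311 0.0678 0.0865] toolx [-0.558  0.83  -0.002] ty [0.83  0.558 0.003] tz [ 3.1e-03 -1.0e-04 -1.0e+00] yaw_y 33.95 F [-3.6 -3.2 21.2] M [-1.12  0.99  0.34] w 0.0136 ff 30.0 j7 0.77 t 20.5667
the job is handed in; nothing more can be done
None
```

I handed in at about 20.6 s, with the collar turned to its stop and the key pressed home, turned clockwise to its stop and still gripped at 30 N; the hand-in returned no verdict.

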